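# Lift a round gingerbread cake with tongs

### The job

Pick up the kitchen tongs from their holder and with them take the tall round gingerbread cake from the wooden board: squeeze the tongs on the cake and hold it up, upright and at least 8 cm clear of the board, and finish while still holding it there in the tongs. The fingers and the arm must not touch the cake themselves; leave the square cake and the flat cake standing where they are.

Things in the scene. Friction and masses are not known exactly. Their poses are not given: they have to be found in the camera images.
- round_center (a point): the tall round gingerbread cake, upright round body 40 mm in diameter with a slightly domed top, 42 mm high, about 40 g; this point is its centre, 21 mm above its underside; it stands on the board, in any of the three places
- square_center (a point): the square gingerbread cake, 40 x 40 mm, 34 mm high; the point is its centre; it stands on the board and is to be left alone
- flat_center (a point): the flat round gingerbread cake, 62 mm in diameter, 21 mm high; the point is its centre; it stands on the board and is to be left alone
- board: wooden board fixed to the worktop, 120 mm (its x) by 350 mm (its y), 18 mm high; origin at the centre of its underside. The three cakes stand along its middle line at 0 and 110 mm to either side of the centre (within 6 mm)
- tongs_grip (a point): steel kitchen tongs standing upright in the holder, tips down, 133 mm long, 90 g. The point is midway between the two arms where they are to be gripped, 90 mm above the tips and 43 mm below the top of the heel. z points up along the tongs, y from arm to arm. The arms are strips 4 mm thick and 24 mm wide (along x), here 47 mm over their outer faces when open (43 at 20 mm above, 52 at 20 mm below)
- tongs_mouth (a point): middle of the open mouth between the tip plates (24 mm wide along x, 32 mm high), 16 mm above the ends of the tips and 74 mm straight below tongs_grip. The plates are 70 mm apart inside and 79 mm over their outer faces when open; on a 40 mm cake the arms measure about 38 mm over their outer faces at tongs_grip
- tongs_right (a joint): turn of the right arm (at -y) about the heel towards the left arm (fixed to the heel): 0 fully open, grows as squeezed, about 0.26 rad on a 40 mm cake, at most 0.42. A spring holds them open: the arms yield from about 5 N of squeeze at tongs_grip, 7 N when shut. Squeezed to 43 to 45 mm over the arms there, they can be carried with the mouth 55 to 60 mm open inside. 20 to 40 N hold a cake
- tongs_left: the left arm of the tongs, one piece with the heel; its origin is at the heel, 35 mm above and 8 mm to the left (+y) of tongs_grip; axes as tongs_grip
- holder: white holder fixed to the worktop, 42 by 98 mm (x, y), 50 mm high (5 mm thick foot plate 60 by 116 mm), with a slot 30 by 86 mm, open at the top, floor 6 mm above the worktop; origin at the centre of its underside; the tongs stand loosely in the slot with their arms side by side along its y; lift them straight out
Things that resemble listed ones, but are neither listed nor needed, are in the scene too. Leave any blue look-alike of the part that bears tongs_grip alone. Leave any red look-alike of the part that bears round_center alone.

How it is judged:
By the outcome, as a careful person would: the job done as asked, in the order asked, and still so for the second after the job is handed in, while the arm keeps its last pose, push and grip.
It also fails if it takes over 38 s, if anything falls off the work surface, if the arm or the gripper's body presses on something with over 40 N, if the wrist force passes 120 N, or if a joint passes its speed limit or range.

### The arm

A 6-joint arm with a two-finger parallel gripper is mounted at the origin on a cart in front of the work surface, level with it; the furniture and walls round the work are solid. World frame = base frame: x ahead of the robot, y to its left, z up, the work surface at z = 0. Lengths are in m, angles in rad, forces in N, time in s.
With the tool pointing down it reaches from about 0.3 to 0.775 m from the base axis. Payload 14.6 kg.
Tool frame: the origin (TCP) lies at the very end of the fingers, on their centre line; the grasp point (between the pads) lies 19 mm behind it; z points along the fingers, y is the line along which they close (so a half turn about z gives the same grasp; the last joint's range is limited). The gripper opens to 94 mm and grips with 3 to 60 N. Pads are 16 mm wide; open, the fingers measure 119 mm over their backs; the gripper's body (75 mm by 177 mm) begins 78 mm behind the grasp point.
Start: joints at [1.275, 0.3, 1.521, -0, 1.321, -0.067], TCP at [0.125, 0.536, 0.205] pointing down, gripper open.
Joint ranges: [-3.03, 3.03], [-0.79, 2.21], [0.23, 2.52], [-1.04, 4.18], [0, 3.07], [-2.55, 2.55]. Speed limits (rad/s): [2.22, 2.22, 2.57, 3.14, 3.14, 3.14].

### API

Orientations are given as a unit quaternion [x, y, z, w].
In Python, from plant import * gives the robot as it stands.
- The arm moves only by the tool carry_out, never from a script. Its argument "rows" is a list of rows, each a list of 5 numbers: the finger opening in mm, from 0 to 94, then the shift along the world's x, y, z in mm, then the turn about the world's z in degrees. A call has exactly 10 rows; each row shifts and turns the commanded pose from where the row before left it; what a row does not reach is not made up. A row lasts 1/12 s, in which the tool goes at most 41.7 mm and 7.16 degrees, less where a joint would pass 70% of its speed; a pose out of reach is approached as far as the arm can. A call is refused whole if a number of a shift passes 41.7 or a number of a turn 7.16, either way. A call with a gripper value outside its range is refused whole. The fingers move at their own pace and stop on an object; "force" is the grip in N (left out, the last holds). Time passes only in rows, so rows that do not move let the fingers close, or fill a call up. It gives the time, the measured TCP pose, the force, the opening and the grip force at its end, in the units of the state.
- read_state(): the state, without advancing time (a new reading comes with each control period).
- get_image(name): name is "scene" or "top"; returns (picture, depth): 420x560x3 uint8, red, green, blue; 420x560 float32, m along the optical axis (not along the pixel's ray), 0 where there is no reading.
- get_calibration(name): a dict with "mtx" (3x3 intrinsics, pixels), "k1" (the pictures are not rectified: a ray, as slopes to the right and down, at radius r is drawn at 1 + k1 r^2 times it, then the intrinsics apply), "R" (3x3) and "t" (3): a world point X has camera coordinates R X + t. Camera axes: x right, y down, z forward; pixel columns grow to the right and rows downward; lengths in m; the calibration is good to about 2 mm. A picture is of the moment at which its call begins. get_calibration takes no time and is no camera call.
- hand_in(): hands the job in; it is judged then, once.
The state is a dict: "time": time; "joints": joint angles; "dq": joint speeds; "effort": joint torques, N m; "tcp_pos": TCP position; "orientation": TCP orientation; "contact_force": force on the tool from outside, world axes, zero at the start; "ft_torque": the same for the moment, N m; "finger_gap": opening from 0.0 (shut) to 1.0 (fully open); "grip_force": force on a finger pad.
Only numpy, scipy, OpenCV 4.12 (cv2) and the standard library are available. Lean on these libraries where they do the work, as an engineer would, in place of code of your own. Each camera call takes 0.05 s, during which the arm holds its last target. There are 200 camera calls.

## Working session

There is one attempt and no reset: what is moved stays moved. The work goes in short steps, Python scripts to look and compute and a tool call to move; the robot and the scene stay as the last step left them, time stands still between calls to the robot, and variables do not carry over. Pictures are saved under pics/ and viewed, at most 10 in all, crops included, and the job is handed in when it is done.

Besides the shell and the picture viewer there is one more tool, called after "Request:" as name([rows], argument=value, ...), one row to a line, values as JSON. carry_out: Moves the arm, as the interface text tells. Its arguments: {"type":"object","properties":{"rows":{"type":"array"},"force":{"type":"number"}},"required":["rows"]}

```bash
mkdir -p pics; cat > h.py <<'E'
from plant import *
import numpy as np, cv2
def cloud(d,c):
    h,w=d.shape; K=c["mtx"]; u,v=np.meshgrid(np.arange(w),np.arange(h))
    k=np.array(K); p=cv2.undistortPoints(np.stack([u,v],-1).reshape(-1,1,2).astype(np.float64),k,np.array([c["k1"],0,0,0.])).reshape(h,w,2)
    X=np.concatenate([p*d[...,None],d[...,None]],-1)
    return (X-np.array(c["t"]))@np.array(c["R"])   # R^T (Xc-t)
def grab(n):
    im,d=get_image(n); c=get_calibration(n); return im,d,cloud(d,c)
def save(im,f): cv2.imwrite('pics/'+f,im[...,::-1])
E
python3 - <<'E'
from h import *
for n in("top","scene"):
    im,d,P=grab(n); save(im,n+"1.png"); np.savez(n+"1.npz",im=im,d=d,P=P)
    c=get_calibration(n); print(n,-np.array(c["R"]).T@c["t"],c["k1"])
print(read_state())
E
```

```text
top [0.03056449 0.01394231 1.77202241] -0.06295631867797206
scene [ 0.11064076 -0.69901606  0.7658217 ] -0.049048221293923534
{'time': 0.1, 'joints': array([ 1.27536515e+00,  3.00366030e-01,  1.52152076e+00, -1.18840931e-05,
        1.32072879e+00, -6.65502395e-02]), 'dq': array([ 0.00019134, -0.00113335, -0.00080205,  0.0001094 ,  0.00041253,
        0.00016535]), 'effort': array([ 5.06848610e-04, -5.32636929e+01, -3.53284371e+01,  7.09029450e-02,
        2.34229368e-02, -1.01724484e-04]), 'tcp_pos': array([0.1246963 , 0.53542731, 0.20496949]), 'orientation': array([ 1.14189355e-01,  9.93458872e-01, -5.04143386e-04, -8.64027656e-05]), 'contact_force': array([-1.13137524, -0.4170648 , -1.124645  ]), 'ft_torque': array([-0.03075587, -0.00281338, -0.03909958]), 'grip_force': 0.0, 'finger_gap': 0.9984582948541085}
```

View pics/top1.png

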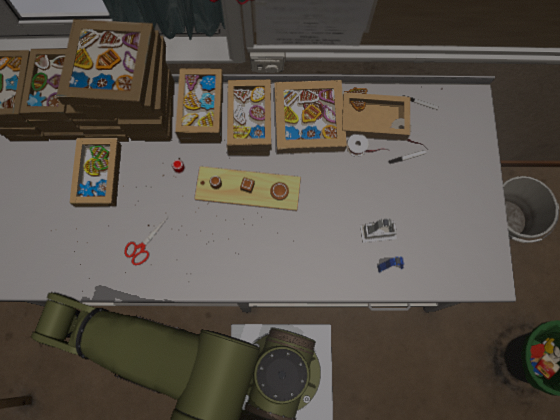

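View pics/scene1.png

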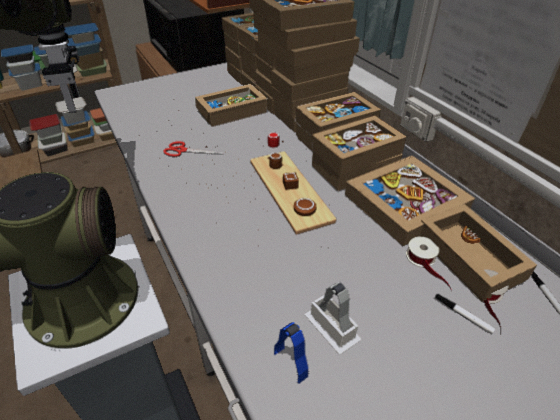

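The top view shows the board at (248,188). On it are the round cake at (215,182), the square one at (247,185) and the flat one at (279,190). The red look-alike is at (178,165), the holder with the steel tongs at (379,230) and the blue tongs at (390,264). The scene view agrees: holder near (335,315), round cake near (276,160).

```bash
python3 - <<'E'
from h import *
T=np.load("top1.npz");S=np.load("scene1.npz")
for n,D,rs in(("top",T,{"board":(160,215,190,305),"hold":(210,250,350,405)}),("scene",S,{"board":(145,235,245,340),"hold":(275,355,300,365)})):
    P=D["P"]
    for k,(a,b,c,d) in rs.items():
        q=P[a:b,c:d].reshape(-1,3)
        print(n,k,"table z",np.median(q[:,2]))
        lv=((.010,.024),(.03,.045),(.046,.056),(.057,.07)) if k=="board" else ((.002,.009),(.044,.056),(.06,.1),(.1,.125),(.125,.15))
        for lo,hi in lv:
            m=((P[...,2]>lo)&(P[...,2]<hi)).astype(np.uint8); M=np.zeros_like(m);M[a:b,c:d]=m[a:b,c:d]
            N,L,st,ce=cv2.connectedComponentsWithStats(M)
            for i in range(1,N):
                if st[i,4]<6: continue
                r=P[L==i]; rc=cv2.minAreaRect((r[:,:2]*1000).astype(np.float32))
                print(lo,hi,st[i,4],"px",ce[i].round(),"mean",(r.mean(0)*1000).round(1),"rect",np.round(rc[0],1),np.round(rc[1],1),round(rc[2],1))
a=cv2.resize(T["im"][205:255,345:410],None,fx=6,fy=6,interpolation=2)
b=cv2.resize(S["im"][270:360,295:365],None,fx=5,fy=5,interpolation=2)
H=np.zeros((450,750,3),np.uint8);H[:300,:390]=a;H[:450,395:745]=b;save(H,"crop1.png")
E
```

```text
top board table z 0.012503298613993194
0.01 0.024 2568 px [246. 189.] mean [598.4 118.2  17.4] rect [600. 114.] [352.6 126.9] 83.0
0.03 0.045 230 px [279. 191.] mean [584.    6.4  37. ] rect [584.2   7.6] [58.7 59.9] 41.1
0.03 0.045 7 px [217. 188.] mean [594.9 214.7  38.9] rect [594.4 214.5] [ 5.5 12.5] 40.9
0.03 0.045 12 px [245. 191.] mean [585.  120.3  36.2] rect [586.5 122.1] [25.4  5.1] 68.7
0.046 0.056 9 px [219. 180.] mean [617.8 207.   51.5] rect [619.  207.5] [19.2  6.3] 3.7
0.046 0.056 10 px [212. 180.] mean [616.2 231.2  53.9] rect [615.3 231.5] [17.3  9. ] 28.4
0.046 0.056 105 px [247. 184.] mean [603.  114.9  51.3] rect [603.7 114.7] [39.7 41.5] 73.7
0.046 0.056 28 px [215. 185.] mean [599.8 220.6  51.2] rect [599.7 220.4] [33.9 12.4] 85.1
0.057 0.07 45 px [215. 180.] mean [613.2 219.7  60.8] rect [613.2 217.5] [33.1 29.3] 69.5
top hold table z 0.002386113403786373
0.002 0.009 33 px [353. 218.] mean [ 499.1 -242.1    4.8] rect [ 503.3 -242.4] [20.7 49.5] 87.6
0.002 0.009 10 px [365. 211.] mean [ 523.2 -283.7    4.3] rect [ 522.5 -283.7] [13.1 10.9] 89.8
0.002 0.009 12 p
[... 4443 characters left out ...]
9   48.6] rect [ 469.8 -306.8] [ 7.3 27.7] 8.3
0.06 0.1 70 px [327. 297.] mean [ 447.5 -304.9   82.4] rect [ 450.3 -304.2] [ 9.2 24.1] 89.1
0.06 0.1 153 px [343. 314.] mean [ 453.4 -351.2   79. ] rect [ 454.2 -352. ] [25.  10.6] 2.0
0.06 0.1 56 px [303. 350.] mean [ 342.3 -381.5   84.5] rect [ 342.1 -381.7] [13.5  4.2] 3.6
0.1 0.125 28 px [328. 290.] mean [ 443.4 -309.   110.4] rect [ 445.1 -307.7] [15.2  7.9] 23.6
0.1 0.125 99 px [344. 301.] mean [ 453.8 -345.7  114.8] rect [ 454.5 -344.8] [22.5  8.5] 3.0
0.1 0.125 56 px [302. 339.] mean [ 342.2 -376.3  112.5] rect [ 343.1 -376. ] [13.6  7.8] 61.8
0.125 0.15 186 px [339. 289.] mean [ 451.9 -329.9  132.9] rect [ 453.2 -328.1] [27.8 31. ] 5.6
```

View pics/crop1.png

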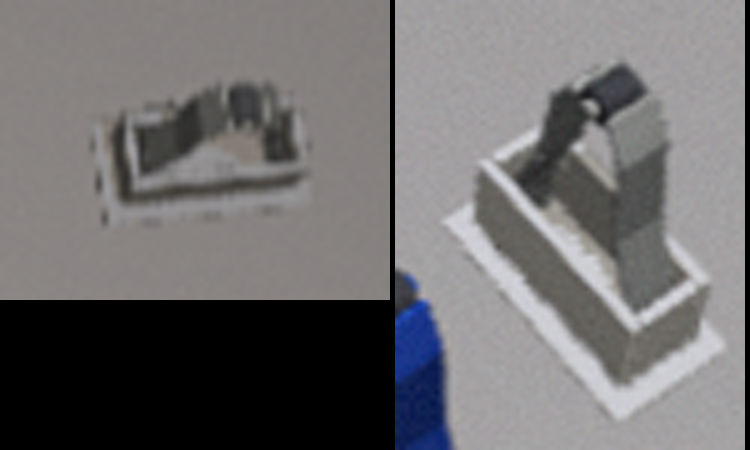

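The crop shows the steel tongs standing along the holder's slot. The holder's yaw is about +6.5°, and its centre is at about (452, −326) mm. Moving above it now.

Request:
carry_out([
  [94, 26, -30, 0, 2],
  [94, 26, -30, 0, 2],
  [94, 26, -30, 0, 2],
  [94, 26, -30, 0, 2],
  [94, 26, -30, 0, 2],
  [94, 26, -30, 0, 2],
  [94, 26, -30, 0, 2],
  [94, 26, -30, 0, 2],
  [94, 26, -30, 0, 2],
  [94, 26, -30, 0, 2],
], force=20)

```text
time: 0.93
tcp_pos: [0.3855, 0.2339, 0.2054]
orientation: [-0.061, 0.998, 0.0, -0.0]
contact_force: [1.2, 0.8, -0.3]
finger_gap: 0.997
grip_force: 0.0
```

Request:
carry_out([
  [94, 6, -34, 0, 0],
  [94, 6, -34, 0, 0],
  [94, 6, -34, 0, 0],
  [94, 6, -34, 0, 0],
  [94, 6, -34, 0, 0],
  [94, 6, -34, 0, 0],
  [94, 6, -34, 0, 0],
  [94, 6, -34, 0, 0],
  [94, 6, -34, 0, 0],
  [94, 6, -34, 0, 0],
])

```text
time: 1.77
tcp_pos: [0.4446, -0.1061, 0.2054]
orientation: [-0.06, 0.998, 0.0, -0.0]
contact_force: [0.4, 0.7, -0.7]
finger_gap: 0.995
grip_force: 0.0
```

Request:
carry_out([
  [94, 1, -30, 0, 0],
  [94, 1, -30, 0, 0],
  [94, 1, -30, 0, 0],
  [94, 1, -30, 0, 0],
  [94, 1, -30, 0, 0],
  [94, 1, -30, 0, 0],
  [94, 1, -20, 0, 0],
  [94, 0, -10, 0, 0],
  [94, 0, 0, 0, 0],
  [94, 0, 0, 0, 0],
])

```text
time: 2.6
tcp_pos: [0.4516, -0.3137, 0.2051]
orientation: [-0.06, 0.998, 0.0, -0.0]
contact_force: [-0.2, 0.3, 0.1]
finger_gap: 0.996
grip_force: 0.0
```

Request:
carry_out([
  [94, 0, -12, 0, 0],
  [94, 0, 0, -20, 0],
  [94, 0, 0, -20, 0],
  [94, 0, 0, -20, 0],
  [94, 0, 0, -20, 0],
  [94, 0, 0, -20, 0],
  [94, 0, 0, -18, 0],
  [94, 0, 0, -10, 0],
  [94, 0, 0, 0, 0],
  [94, 0, 0, 0, 0],
])

```text
time: 3.43
tcp_pos: [0.452, -0.3263, 0.0779]
orientation: [-0.06, 0.998, -0.0, 0.0]
contact_force: [0.1, -0.4, 1.0]
finger_gap: 0.999
grip_force: 0.0
```

```bash
python3 - <<'E'
from h import *
print(read_state()["tcp_pos"])
im,d,P=grab("scene"); save(cv2.resize(im[200:400,230:450],None,fx=3,fy=3,interpolation=2),"s2.png")
E
```

```text
[ 0.45201738 -0.32625224  0.07793236]
```

View pics/s2.png

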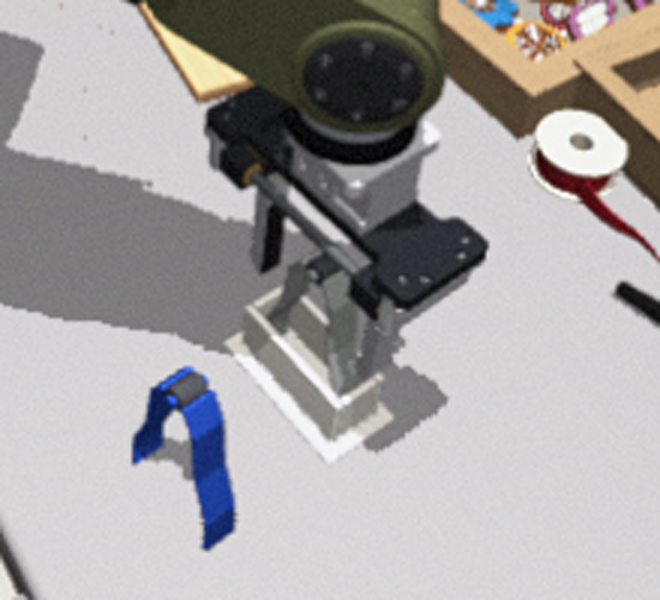

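The fingers straddle the steel tongs, about crop pixel (330,300), and are clear of the blue ones. Closing to 44 mm.

Request:
carry_out([
  [60, 0, 0, 0, 0],
  [52, 0, 0, 0, 0],
  [50, 0, 0, 0, 0],
  [48, 0, 0, 0, 0],
  [46, 0, 0, 0, 0],
  [45, 0, 0, 0, 0],
  [44, 0, 0, 0, 0],
  [44, 0, 0, 0, 0],
  [44, 0, 0, 0, 0],
  [44, 0, 0, 0, 0],
], force=20)

```text
time: 4.32
tcp_pos: [0.4521, -0.3268, 0.078]
orientation: [-0.06, 0.998, -0.001, 0.0]
contact_force: [0.3, -2.6, 4.8]
finger_gap: 0.47
grip_force: 9.8
```

Request:
carry_out([
  [44, 0, 0, 4, 0],
  [44, 0, 0, 8, 0],
  [44, 0, 0, 12, 0],
  [44, 0, 0, 16, 0],
  [44, 0, 0, 20, 0],
  [44, 0, 0, 20, 0],
  [44, 0, 0, 20, 0],
  [44, 0, 0, 20, 0],
  [44, 0, 0, 0, 0],
  [44, 0, 0, 0, 0],
])

```text
time: 5.15
tcp_pos: [0.4519, -0.3264, 0.1986]
orientation: [-0.06, 0.998, -0.001, 0.001]
contact_force: [-0.3, 0.7, -1.7]
finger_gap: 0.472
grip_force: 3.9
```

```bash
python3 - <<'E'
from h import *
s=read_state();print(s["tcp_pos"],s["contact_force"],s["finger_gap"]*94,s["grip_force"])
im,d,P=grab("scene"); save(cv2.resize(im[180:360,250:430],None,fx=3,fy=3,interpolation=2),"s3.png")
E
```

```text
[ 0.45192714 -0.3263907   0.19855657] [-0.25670853  0.68510312 -1.71857773] 44.334615732686345 3.885225747653749
```

View pics/s3.png

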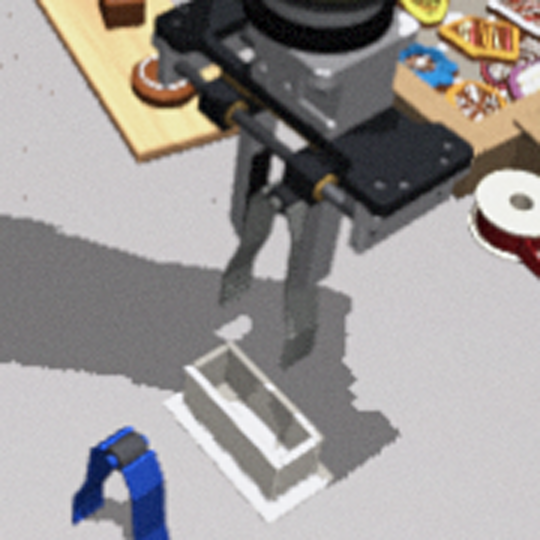

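The tongs are out and upright in the hand, with plates near crop pixels (235,290) and (300,345). Next I refine the cake position and carry over.

```bash
python3 - <<'E'
from h import *
for n in("top","scene"):
  for k in range(3):
    im,d,P=grab(n)
    m=(P[...,2]>.045)&(P[...,2]<.066)&(abs(P[...,0]-.613)<.032)&(abs(P[...,1]-.218)<.032)
    q=(P[m][:,:2]*1000).astype(np.float32)
    t=(P[m&(P[...,2]>.054)]*1000)
    c,r=cv2.minEnclosingCircle(q); print(n,len(q),np.round(c,1),round(r,1),"mid",(q.min(0)+q.max(0))/2,"top mean",t.mean(0).round(1))
E
```

```text
top 96 [612.6 220. ] 19.5 mid [612.27014 219.07288] top mean [612.3 221.2  58.1]
top 106 [612.  221.7] 20.1 mid [611.9912  222.27725] top mean [612.8 220.8  58. ]
top 100 [612.9 221. ] 19.9 mid [611.69385 221.0118 ] top mean [612.5 220.9  58.3]
scene 98 [612.9 216.5] 19.8 mid [612.3607  216.58801] top mean [614.5 216.2  56.1]
scene 98 [612.7 216.4] 20.9 mid [612.62354 215.53577] top mean [613.4 215.9  55.9]
scene 95 [614.5 217. ] 20.3 mid [612.5886  215.16656] top mean [613.9 217.6  55.9]
```

Request:
carry_out([
  [44, 1, 5, 0, 0],
  [44, 3, 10, 0, -1],
  [44, 5, 16, 0, -1],
  [44, 6, 21, 0, -1],
  [44, 6, 21, 0, -1],
  [44, 6, 21, 0, -1],
  [44, 6, 21, 0, -1],
  [44, 6, 21, 0, -1],
  [44, 6, 21, 0, -1],
  [44, 6, 21, 0, -1],
])

```text
time: 6.33
tcp_pos: [0.5028, -0.1469, 0.1973]
orientation: [0.019, 1.0, 0.0, -0.0]
contact_force: [0.1, 0.3, -1.7]
finger_gap: 0.465
grip_force: 3.9
```

Request:
carry_out([
  [44, 6, 21, 0, -1],
  [44, 6, 21, 0, -1],
  [44, 6, 21, 0, -1],
  [44, 6, 21, 0, -1],
  [44, 6, 21, 0, -1],
  [44, 6, 21, 0, 0],
  [44, 6, 21, 0, 0],
  [44, 6, 21, 0, 0],
  [44, 6, 21, 0, 0],
  [44, 6, 21, 0, 0],
])

```text
time: 7.17
tcp_pos: [0.5627, 0.0631, 0.1973]
orientation: [0.062, 0.998, 0.0, -0.0]
contact_force: [-0.4, -0.2, 0.0]
finger_gap: 0.469
grip_force: 3.9
```

Request:
carry_out([
  [44, 6, 21, 0, 0],
  [44, 6, 21, 0, 0],
  [44, 6, 21, 0, 0],
  [44, 6, 21, 0, 0],
  [44, 6, 21, 0, 0],
  [44, 5, 16, 0, 0],
  [44, 3, 10, 0, 0],
  [44, 1, 5, 0, 0],
  [44, 0, 0, 0, 0],
  [44, 0, 0, 0, 0],
])

```text
time: 8.0
tcp_pos: [0.6016, 0.1972, 0.1973]
orientation: [0.062, 0.998, -0.0, -0.0]
contact_force: [0.4, -0.3, -1.2]
finger_gap: 0.468
grip_force: 3.9
```

```bash
python3 - <<'E'
from h import *
for n in("scene","scene","top"):
    im,d,P=grab(n)
    if n=="scene": save(cv2.resize(im[60:240,190:390],None,fx=3,fy=3,interpolation=2),"s4.png")
    for lo,hi in((.118,.128),(.128,.140),(.140,.155)):
        m=(P[...,2]>lo)&(P[...,2]<hi)&(abs(P[...,0]-.6016)<.03)&(abs(P[...,1]-.1972)<.055)
        N,L,st,ce=cv2.connectedComponentsWithStats(m.astype(np.uint8))
        for i in range(1,N):
            r=P[L==i]*1000
            if len(r)>8: print(n,lo,len(r),ce[i].round(),r.mean(0).round(1),r.min(0).round(),r.max(0).round())
E
```

```text
scene 0.128 27 [271. 133.] [603.6 225.5 133.8] [593. 223. 128.] [613. 229. 140.]
scene 0.128 31 [279. 143.] [596.5 166.4 134.2] [586. 163. 128.] [611. 170. 140.]
scene 0.14 29 [271. 129.] [603.3 225.4 147.2] [593. 221. 141.] [614. 230. 155.]
scene 0.14 39 [279. 139.] [597.2 166.6 146.8] [586. 162. 140.] [610. 171. 154.]
scene 0.128 28 [271. 133.] [603.  225.2 133.8] [594. 222. 128.] [613. 228. 140.]
scene 0.128 35 [279. 143.] [597.1 166.6 133.7] [585. 162. 128.] [611. 172. 139.]
scene 0.14 32 [271. 128.] [603.5 225.2 148. ] [594. 221. 141.] [614. 228. 154.]
scene 0.14 38 [279. 139.] [597.9 166.  147.3] [586. 163. 141.] [609. 170. 155.]
```

View pics/s4.png

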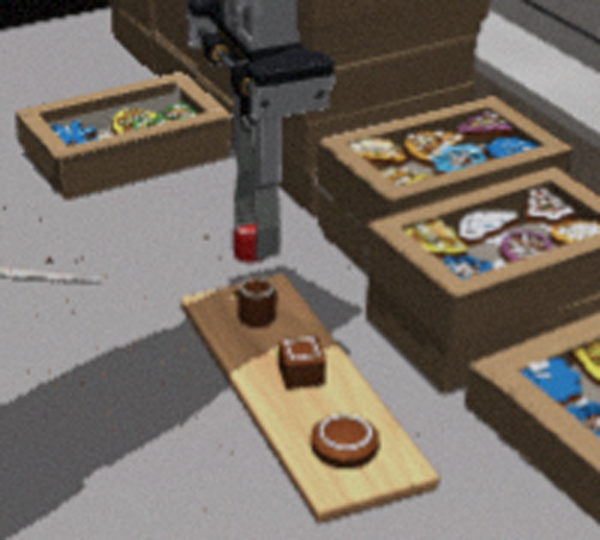

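Scene crop: the plates are near (258,243), with the round cake below at (257,300). Measured inner gap is about 54.5 mm, centred near (600.5, 198). The cake lies about +12, +19.5 mm away. The red object behind the tip is only the look-alike seen past it.

Request:
carry_out([
  [44, 4, 6, 0, 0],
  [44, 4, 7, 0, 0],
  [44, 4, 6.5, 0, 0],
  [44, 0, 0, -10, 0],
  [44, 0, 0, -15, 0],
  [44, 0, 0, -15, 0],
  [44, 0, 0, -12, 0],
  [44, 0, 0, 0, 0],
  [44, 0, 0, 0, 0],
  [44, 0, 0, 0, 0],
])

```text
time: 8.98
tcp_pos: [0.6141, 0.2173, 0.1461]
orientation: [0.062, 0.998, 0.0, 0.0]
contact_force: [-0.1, 0.1, -0.1]
finger_gap: 0.466
grip_force: 3.9
```

```bash
python3 - <<'E'
from h import *
s=read_state();print(s["tcp_pos"],s["contact_force"],s["finger_gap"]*94)
x,y,_=s["tcp_pos"]
for n in("scene","scene"):
    im,d,P=grab(n); save(cv2.resize(im[80:200,230:340],None,fx=5,fy=5,interpolation=2),"s5.png")
    for lo,hi in((.045,.062),(.075,.088),(.088,.105)):
        m=(P[...,2]>lo)&(P[...,2]<hi)&(abs(P[...,0]-x)<.03)&(abs(P[...,1]-y)<.05)
        N,L,st,ce=cv2.connectedComponentsWithStats(m.astype(np.uint8))
        for i in range(1,N):
            r=P[L==i]*1000
            if len(r)>8: print(n,lo,len(r),ce[i].round(),r.mean(0).round(1),r.min(0).round(),r.max(0).round(),cv2.minEnclosingCircle(r[:,:2].astype(np.float32)))
E
```

```text
[0.61405118 0.21726403 0.14614489] [-0.13011287  0.05389534 -0.07063544] 43.79430594654116
scene 0.045 76 [275. 158.] [609.  212.4  52.6] [593. 198.  45.] [629. 235.  59.] ((612.0904541015625, 216.19894409179688), 19.533031463623047)
scene 0.075 26 [272. 144.] [616.9 245.9  81. ] [607. 244.  75.] [628. 251.  88.] ((617.877197265625, 246.03775024414062), 10.426182746887207)
scene 0.075 30 [280. 154.] [611.1 186.7  80.9] [599. 184.  75.] [623. 191.  88.] ((611.1840209960938, 187.31222534179688), 11.911745071411133)
scene 0.088 29 [272. 139.] [616.2 245.5  97. ] [607. 241.  88.] [624. 250. 104.] ((615.7481689453125, 245.19033813476562), 8.678764343261719)
scene 0.088 38 [279. 150.] [610.3 186.2  96.4] [599. 181.  88.] [622. 190. 105.] ((610.3133544921875, 186.1149139404297), 11.329158782958984)
scene 0.045 81 [275. 158.] [609.4 211.4  52.2] [596. 197.  45.] [630. 236.  60.] ((609.5651245117188, 216.5478515625), 20.997684478759766)
scene 0.075 24 [272. 143.] [617.1 246.   81.6] [607. 243.  76.] [629. 249.  87.] ((618.0193481445312, 246.27059936523438), 10.684484481811523)
scene 0.075 29 [279. 154.] [610.2 186.2  82. ] [599. 182.  76.] [623. 190.  88.] ((611.0255126953125, 186.9369659423828), 11.958720207214355)
scene 0.088 29 [272. 139.] [616.1 245.7  96.8] [608. 240.  89.] [626. 250. 104.] ((616.6983642578125, 247.03016662597656), 9.011308670043945)
scene 0.088 40 [280. 149.] [610.3 185.7  97.4] [598. 182.  88.] [622. 189. 105.] ((609.9202880859375, 185.3154296875), 12.053454399108887)
```

View pics/s5.png

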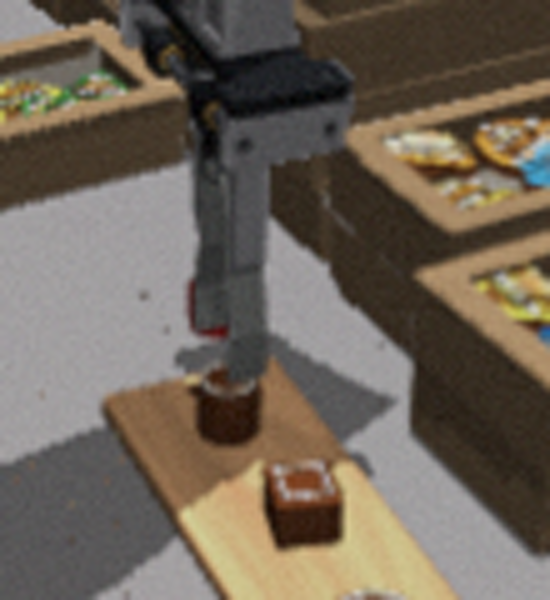

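The mouth is straddling the cake, which sits at crop (228,410). It is 1–2 mm off centre, so I correct and descend.

Request:
carry_out([
  [44, -1, -1.5, 0, 0],
  [44, 0, 0, -6, 0],
  [44, 0, 0, -8, 0],
  [44, 0, 0, -8, 0],
  [44, 0, 0, -8, 0],
  [44, 0, 0, -8, 0],
  [44, 0, 0, -8, 0],
  [44, 0, 0, -6, 0],
  [44, 0, 0, 0, 0],
  [44, 0, 0, 0, 0],
])

```text
time: 9.92
tcp_pos: [0.6127, 0.2156, 0.0932]
orientation: [0.062, 0.998, -0.0, -0.0]
contact_force: [0.5, 0.3, -0.4]
finger_gap: 0.472
grip_force: 3.9
```

```bash
python3 - <<'E'
from h import *
s=read_state();print(s["tcp_pos"],s["contact_force"],s["finger_gap"]*94)
for n in("scene","scene"):
    im,d,P=grab(n); save(cv2.resize(im[100:200,230:330],None,fx=5,fy=5,interpolation=2),"s6.png")
E
```

```text
[0.61269197 0.21563464 0.0931665 ] [ 0.46810075  0.26419731 -0.40685791] 44.35066313952969
```

View pics/s6.png

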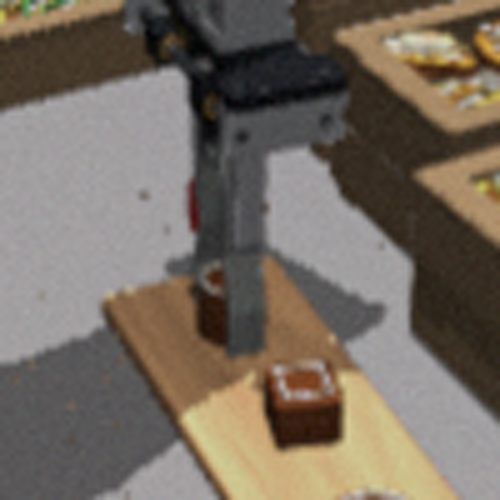

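The plates stand on both sides of the cake at crop (215,310), with no contact force. Squeezing.

Request:
carry_out([
  [43, 0, 0, 0, 0],
  [42, 0, 0, 0, 0],
  [41, 0, 0, 0, 0],
  [40, 0, 0, 0, 0],
  [39, 0, 0, 0, 0],
  [38, 0, 0, 0, 0],
  [37, 0, 0, 0, 0],
  [36, 0, 0, 0, 0],
  [34, 0, 0, 0, 0],
  [32, 0, 0, 0, 0],
], force=30)

```text
time: 10.85
tcp_pos: [0.6128, 0.2157, 0.0936]
orientation: [0.062, 0.998, 0.0, 0.0]
contact_force: [0.2, 0.7, 0.5]
finger_gap: 0.405
grip_force: 30.0
```

Request:
carry_out([
  [30, 0, 0, 0, 0],
  [30, 0, 0, 0, 0],
  [30, 0, 0, 0, 0],
  [30, 0, 0, 0, 0],
  [30, 0, 0, 0, 0],
  [30, 0, 0, 0, 0],
  [30, 0, 0, 0, 0],
  [30, 0, 0, 0, 0],
  [30, 0, 0, 0, 0],
  [30, 0, 0, 0, 0],
])

```text
time: 11.68
tcp_pos: [0.6128, 0.2157, 0.0935]
orientation: [0.062, 0.998, 0.0, 0.0]
contact_force: [-0.0, 1.4, 2.2]
finger_gap: 0.405
grip_force: 30.0
```

Stopped at 38 mm with 30 N, which matches a held cake. Lifting.

Request:
carry_out([
  [30, 0, 0, 2, 0],
  [30, 0, 0, 5, 0],
  [30, 0, 0, 8, 0],
  [30, 0, 0, 12, 0],
  [30, 0, 0, 12, 0],
  [30, 0, 0, 12, 0],
  [30, 0, 0, 12, 0],
  [30, 0, 0, 12, 0],
  [30, 0, 0, 12, 0],
  [30, 0, 0, 12, 0],
])

```text
time: 12.52
tcp_pos: [0.6127, 0.2157, 0.1939]
orientation: [0.062, 0.998, 0.0, 0.0]
contact_force: [-0.1, -0.1, -1.3]
finger_gap: 0.41
grip_force: 30.0
```

Request:
carry_out([
  [30, 0, 0, 12, 0],
  [30, 0, 0, 10, 0],
  [30, 0, 0, 8, 0],
  [30, 0, 0, 5, 0],
  [30, 0, 0, 2, 0],
  [30, 0, 0, 0, 0],
  [30, 0, 0, 0, 0],
  [30, 0, 0, 0, 0],
  [30, 0, 0, 0, 0],
  [30, 0, 0, 0, 0],
])

```text
time: 13.35
tcp_pos: [0.6127, 0.2156, 0.2291]
orientation: [0.062, 0.998, -0.0, -0.0]
contact_force: [0.4, 0.7, -1.5]
finger_gap: 0.408
grip_force: 30.0
```

```bash
python3 - <<'E'
from h import *
s=read_state();print(s["tcp_pos"],s["contact_force"],s["finger_gap"]*94,s["grip_force"])
im,d,P=grab("scene"); save(cv2.resize(im[60:210,210:350],None,fx=4,fy=4,interpolation=2),"s7.png")
hsv=cv2.cvtColor(im,cv2.COLOR_RGB2HSV)
m=(P[...,2]>.07)&(abs(P[...,0]-.613)<.03)&(abs(P[...,1]-.216)<.028)&(hsv[...,1]>80)
print(m.sum(),(P[m].min(0)*1000).round(),(P[m].max(0)*1000).round())
E
```

```text
[0.6126634  0.2156093  0.22905533] [ 0.44497093  0.66329114 -1.49693888] 38.35447089600515 29.956372752785683
131 [583. 188. 158.] [642. 243. 454.]
```

View pics/s7.png

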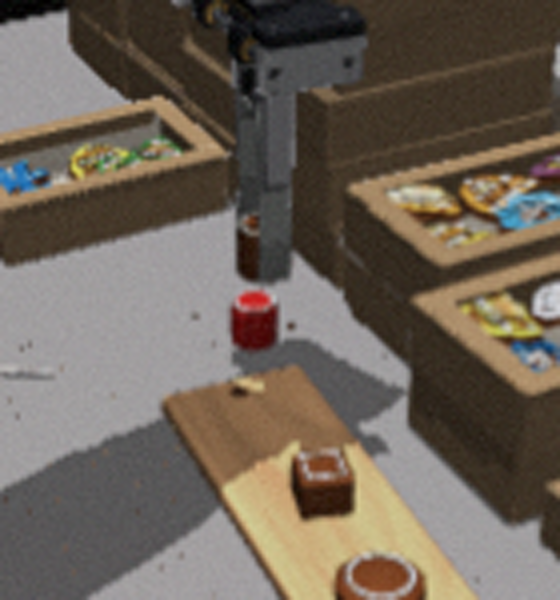

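The round cake is held upright between the plates at crop (250,247), about 13 cm above the board. The square and flat cakes are still in their places. Handing in.

```bash
python3 -c "
from plant import *
print(hand_in())"
```

```text
the job is handed in; nothing more can be done
None
```

I handed the job in with the tongs holding the round gingerbread cake upright at a 30 N grip, about 13 cm above the board, after 13.4 s; the square and flat cakes were left standing where they were.

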